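# Close the kitchen canisters with their own lids

## Robot

A 6-joint arm with a two-finger parallel gripper is mounted at the origin on the work surface. World frame = base frame: x ahead of the robot, y to its left, z up, the work surface at z = 0. Lengths are in mm, angles in rad, forces in N, time in s.
With the tool pointing down it reaches from about 325 to 750 mm from the base axis. Payload 7.6 kg.
Tool frame: the origin (TCP) lies at the very end of the fingers, on their centre line; the grasp point (between the pads) lies 19 mm behind it; z points along the fingers, y is the line along which they close (so a half turn about z gives the same grasp; the last joint's range is limited). The gripper opens to 85 mm and grips with 20 to 120 N. Pads are 22 mm wide; open, the fingers measure 114 mm over their backs; the gripper's body (76 mm by 85 mm) begins 54 mm behind the grasp point. The pads swing forward as they close: fully open they stand 13 mm farther back than shut.
Start: joints at [-1.289, 0.052, 1.401, -0, 1.689, -0.07], TCP at [180.934, -492.858, 231.323] pointing down, gripper open.
Joint ranges: [-2.9, 2.9], [-0.91, 2.17], [0.12, 2.37], [-1.06, 4.2], [0.26, 2.73], [-2.93, 2.93]. Speed limits (rad/s): [2.57, 2.57, 3.01, 3.14, 3.14, 3.14].

## Interface

Orientations are given as a 3x3 rotation matrix whose columns are the frame's x, y, z axes.
In Python, from station import bot gives the robot as it stands.
- The arm moves only by the tool apply_moves, never from a script. Its argument "plan" is a list that holds one entry, the list of rows, each a list of 5 numbers: the closure, from -1 (fully open) to 1 (shut), then the shift along the tool's x, y, z in mm, then the turn about the tool's z in degrees. In form: [[[gripper, x, y, z, turn], ...]]. A call has 1 to 8 rows; each row shifts and turns the commanded pose from where the row before left it, along the tool's axes as they then stand; what a row does not reach is not made up. A row lasts 1/8 s, in which the tool goes at most 62.5 mm and 10.7 degrees, less where a joint would pass 70% of its speed; a pose out of reach is approached as far as the arm can. A call with a gripper value outside its range is refused whole. The fingers move at their own pace and stop on an object; "newtons" is the grip in N (left out, the last holds). Time passes only in rows, so rows that do not move let the fingers close. It gives the time, the measured TCP pose, the force, the opening and the grip force at its end, in the units of the state.
- bot.sense(): the state, without advancing time (a new reading comes with each control period).
- bot.grab_frame(name): name is "side" or "top" or "wrist"; returns (picture, depth): 384x512x3 uint8, red, green, blue; 384x512 float32, mm along the optical axis (not along the pixel's ray), 0 where there is no reading.
- bot.camera_info(name): a dict with "fx", "fy", "cx", "cy" (pixels), "cam_to_world" (4x4, takes a point from camera to world coordinates). Camera axes: x right, y up, looking along -z (the intrinsics and any distortion apply to the point x, -y, -z); pixel columns grow to the right and rows downward; lengths in mm; the calibration is good to about 2 mm. A picture is of the moment at which its call begins: read the wrist's pose just before it. camera_info takes no time and is no camera call; for the wrist camera it gives the pose at the moment of the call.
- bot.close_job(): hands the job in; it is judged then, once.
The state is a dict: "clock": time; "joint_pos": joint angles; "qd": joint speeds; "tau": joint torques, N m; "tool_pos": TCP position; "orientation": TCP orientation; "contact_force": force on the tool from outside, world axes, zero at the start; "wrist_torque": the same for the moment, N m; "grip_width": finger opening in mm; "grip_force": force on a finger pad.
Only numpy, scipy, OpenCV 4.12 (cv2) and the standard library are available. Lean on these libraries where they do the work, as an engineer would, in place of code of your own. Each camera call takes 0.05 s, during which the arm holds its last target. There are 200 camera calls.

## Task

Put each of the four wooden lids on the blue canister it belongs to, by shape and size, so that it sits fully down and flat in the mouth with its sides in line with the canister's. Lower the lids on gently rather than dropping them, leave the canisters standing where they are, and do not disturb the jar or the mug.

Things in the scene. Friction and masses are not known exactly. Their poses are not given: they have to be found in the camera images.
- can_large: Large round open canister, blue stoneware, upright: outer diameter 102 mm, mouth (inner) diameter 92 mm, height 75 mm. Walls 5 mm, loose, 0.6 kg, empty. Origin: centre of its underside, z up.
- can_small: Small round open canister, blue stoneware, upright: outer diameter 70 mm, mouth diameter 60 mm, height 60 mm. Walls 5 mm, loose, 0.6 kg, empty. Origin: centre of its underside, z up.
- can_square: Square open canister, blue stoneware, upright: outside 90 x 90 mm, mouth 80 x 80 mm, height 68 mm; its x and y axes run along the sides. Walls 5 mm, loose, 0.6 kg, empty. Origin: centre of its underside, z up.
- can_oblong: Oblong open canister, blue stoneware, upright: outside 110 mm along its x by 66 mm along its y, mouth 100 x 56 mm, height 55 mm. Walls 5 mm, loose, 0.6 kg, empty. Origin: centre of its underside, z up.
- lid_large: Lid of the large round canister, light wood: plug 80 mm diameter, flange 108 mm diameter, round grip 22 mm diameter. Lies plug down. Origin: centre of the plug's underside, z up; plug 0 to 10 mm, flange 10 to 16, grip in the middle 16 to 50 mm. About 0.1 kg. Seated, the flange rests on the rim, the plug 10 mm inside the mouth with 6 mm play all round.
- lid_small: Lid of the small round canister, light wood: plug 48 mm diameter, flange 76 mm diameter, round grip 22 mm diameter. Lies plug down. Origin: centre of the plug's underside, z up; plug 0 to 10 mm, flange 10 to 16, grip in the middle 16 to 50 mm. About 0.1 kg. Seated, the flange rests on the rim, the plug 10 mm inside the mouth with 6 mm play all round.
- lid_square: Lid of the square canister, light wood: plug 68 x 68 mm, flange 96 x 96 mm, square grip 22 x 22 mm, all with sides along its x and y axes. Lies plug down. Origin: centre of the plug's underside, z up; plug 0 to 10 mm, flange 10 to 16, grip in the middle 16 to 50 mm. About 0.1 kg. Seated, the flange rests on the rim, the plug 10 mm inside the mouth with 6 mm play all round.
- lid_oblong: Lid of the oblong canister, light wood: plug 88 x 44 mm, flange 116 x 72 mm, bar grip 50 x 16 mm, the long way of all three along its x axis. Lies plug down. Origin: centre of the plug's underside, z up; plug 0 to 10 mm, flange 10 to 16, grip in the middle 16 to 50 mm. About 0.1 kg. Seated, the flange rests on the rim, the plug 10 mm inside the mouth with 6 mm play all round.
- jar: Bystander: closed glass jar with a black cap, 84 mm diameter, 110 mm high. Origin: centre of its underside.
- mug: Bystander: white mug, 76 mm diameter, 88 mm high, handle at its +y. Origin: centre of its underside.

How it is judged:
By the outcome, as a careful person would: the job done as asked, in the order asked, and still so for the second after the job is handed in, with the robot touching nothing.
It also fails if it takes over 122 s, if anything falls off the work surface, if the arm or the gripper's body presses on something with over 40 N, if the wrist force passes 120 N, or if a joint passes its speed limit or range.

## Working session

There is one attempt and no reset: what is moved stays moved. The work goes in short steps, Python scripts to look and compute and a tool call to move; the robot and the scene stay as the last step left them, time stands still between calls to the robot, and variables do not carry over. Pictures are saved under pics/ and viewed, at most 14 in all, crops included, and the job is handed in when it is done.

Besides the shell and the picture viewer there is one more tool, called after "Request:" as name(argument=value, ...) on one line, values as JSON. apply_moves: Moves the arm, as the interface text tells. Its arguments: {"type":"object","properties":{"plan":{"type":"array"},"newtons":{"type":"number"}},"required":["plan"]}

```bash
ls; mkdir -p pics; python3 - <<'E'
from station import bot
import cv2,numpy as np
s=bot.sense();print(s['clock'],s['tool_pos'],s['orientation'],s['grip_width'])
for n in ['top','side']:
    p,d=bot.grab_frame(n);cv2.imwrite(f'pics/{n}0.png',p[:,:,::-1]);np.savez(f'{n}0.npz',p=p,d=d)
    print(n,bot.camera_info(n))
E
```

```text
pics
0.0 [ 180.83337646 -492.56280133  230.48765514] [[ 9.38761289e-01  3.44567917e-01 -4.38699898e-04]
 [ 3.44568182e-01 -9.38760124e-01  1.48256902e-03]
 [ 9.90117485e-05 -1.54294043e-03 -9.99998805e-01]] 85.13018472107538
top {'fx': 357.6986452053586, 'fy': 357.6986452053586, 'cx': 255.5464909297071, 'cy': 191.7195006493042, 'cam_to_world': array([[ 1.01061294e-02,  9.78126805e-01, -2.07763854e-01,
         3.32173887e+02],
       [-9.99939624e-01,  1.07819675e-02,  2.12073551e-03,
        -1.55456751e+01],
       [ 4.31445137e-03,  2.07729878e-01,  9.78176714e-01,
         1.07329094e+03],
       [ 0.00000000e+00,  0.00000000e+00,  0.00000000e+00,
         1.00000000e+00]])}
side {'fx': 438.59825439419063, 'fy': 438.59825439419063, 'cx': 253.19688003280734, 'cy': 199.8771725163267, 'cam_to_world': array([[-9.39893915e-01,  2.16807173e-01, -2.63806897e-01,
         1.65502640e+02],
       [-3.41466105e-01, -5.98062890e-01,  7.25066672e-01,
         1.06858485e+03],
       [-5.73459803e-04,  7.71566866e-01,  6.36147972e-01,
         9.79339402e+02],
       [ 0.00000000e+00,  0.00000000e+00,  0.00000000e+00,
         1.00000000e+00]])}
```

View pics/top0.png

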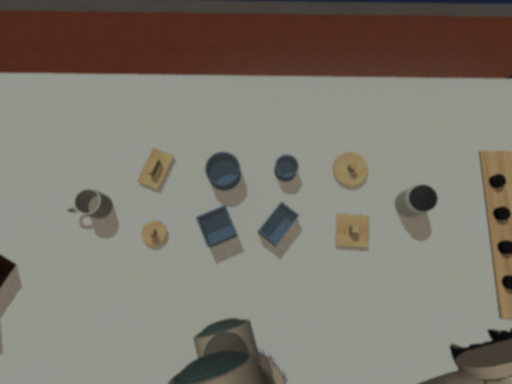

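View pics/side0.png

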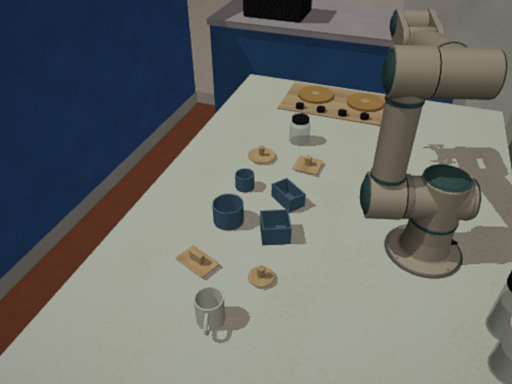

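The top view shows all ten things:

| Thing | Pixel (column, row) |
|---|---|
| Oblong lid | (157,169) |
| Small lid | (154,234) |
| Large can | (223,170) |
| Square can | (217,226) |
| Small can | (286,167) |
| Oblong can | (278,224) |
| Large lid | (350,169) |
| Square lid | (352,231) |
| Jar | (415,200) |
| Mug | (93,205) |

The side view agrees with this layout. Next I take coarse positions from the top view.

```bash
cat > h.py <<'E'
import numpy as np,cv2
from station import bot
def ray(ci,uv,z):
    uv=np.asarray(uv,float).reshape(-1,2);T=ci['cam_to_world']
    d=np.c_[(uv[:,0]-ci['cx'])/ci['fx'],-(uv[:,1]-ci['cy'])/ci['fy'],-np.ones(len(uv))]@T[:3,:3].T
    o=T[:3,3];return (o+d*((z-o[2])/d[:,2])[:,None])
def cloud(ci,d):
    v,u=np.mgrid[:d.shape[0],:d.shape[1]];T=ci['cam_to_world']
    c=np.stack([(u-ci['cx'])/ci['fx']*d,-(v-ci['cy'])/ci['fy']*d,-d],-1)
    return c@T[:3,:3].T+T[:3,3]
def masks(p):
    h=cv2.cvtColor(p,cv2.COLOR_RGB2HSV).astype(int);H,S,V=h[...,0],h[...,1],h[...,2]
    return dict(wood=((H>8)&(H<26)&(S>70)).astype(np.uint8),blue=((H>95)&(H<125)&(S>70)).astype(np.uint8))
E
python3 - <<'E'
from h import *
f=np.load('top0.npz');p,d=f['p'],f['d'];ci=bot.camera_info('top')
P=cloud(ci,d)
T=P[250:320,300:420];print('table z',np.median(T[...,2]))
roi=np.zeros(d.shape,np.uint8);roi[130:265,60:450]=1
for n,m in masks(p).items():
    m=cv2.morphologyEx(m*roi,cv2.MORPH_CLOSE,np.ones((3,3)))
    for c in cv2.findContours(m,cv2.RETR_EXTERNAL,cv2.CHAIN_APPROX_NONE)[0]:
        if cv2.contourArea(c)<150:continue
        mm=np.zeros_like(m);cv2.drawContours(mm,[c],-1,1,-1);q=P[mm>0];q=q[d[mm>0]>0]
        z=q[:,2];top=np.percentile(z,97)
        if n=='wood': W=ray(ci,c.reshape(-1,2),16)[:,:2];
        else: W=q[z>top-12][:,:2]
        r=cv2.minAreaRect(W.astype(np.float32))
        print(n,cv2.boundingRect(c),'ztop %.0f'%top,np.round(r[0],1),np.round(r[1],1),round(r[2],1), np.round(cv2.minEnclosingCircle(W.astype(np.float32))[1]*2))
E
```

```text
table z -0.40751809854930343
wood (142, 221, 25, 25) ztop 51 [427.9 281.3] [71.3 70.6] 28.0 74.0
wood (336, 214, 32, 34) ztop 49 [ 442.6 -302.9] [91.4 94.1] 86.8 125.0
wood (333, 153, 35, 33) ztop 48 [ 631.6 -306.8] [101.7 104.2] 0.7 106.0
wood (138, 149, 35, 41) ztop 51 [625.9 289.7] [ 71.1 115. ] 68.4 128.0
blue (209, 226, 26, 18) ztop 69 [413.8  72.1] [11.1 72.4] 32.7 72.0
blue (269, 219, 21, 24) ztop 56 [418.9 -82.9] [16.3 52.3] 26.8 52.0
```

```bash
python3 - <<'E'
from h import *
f=np.load('top0.npz');p,d=f['p'],f['d'];ci=bot.camera_info('top')
P=cloud(ci,d);Z=P[...,2]
hsv=cv2.cvtColor(p,cv2.COLOR_RGB2HSV)
for u,v in [(223,168),(223,186),(286,165),(206,218),(278,212),(215,232),(250,250)]:print((u,v),hsv[v,u],np.round(P[v,u]))
for n,(u,v),H in [('large',(223,170),75),('small',(286,167),60),('square',(217,226),68),('oblong',(278,224),55)]:
    m=np.zeros(d.shape,bool);m[v-28:v+29,u-28:u+29]=1
    W=P[m&(Z>H-6)&(Z<H+6)][:,:2].astype(np.float32)
    r=cv2.minAreaRect(W);c=cv2.minEnclosingCircle(W)
    print(n,len(W),np.round(r[0],1),np.round(r[1],1),round(r[2],1),np.round(c[0],1),round(2*c[1],1))
s=bot.camera_info('wrist');print(s)
E
```

```text
(223, 168) [101  55  65] [633.  84.   4.]
(223, 186) [99 45 57] [565.  78.  54.]
(286, 165) [100  44  69] [ 645. -112.    3.]
(206, 218) [96 44 58] [477. 130.   4.]
(278, 212) [101  51  70] [497. -86.   5.]
(215, 232) [100  68  90] [435. 102.   6.]
(250, 250) [ 38  21 148] [383.  -3.  -1.]
large 205 [614.1  80.2] [100.6  99.6] 44.3 [614.4  79.7] 102.8
small 124 [ 628.3 -107.8] [67.4 68.5] 26.6 [ 629. -108.] 70.5
square 236 [449.3  93.6] [90.2 90.1] 23.7 [448.1  94.2] 124.2
oblong 214 [459.4 -83.6] [ 66.  110.1] 52.4 [459.5 -83.2] 125.1
{'fx': 333.2725765660635, 'fy': 333.2725765660635, 'cx': 258.73595441577123, 'cy': 193.07065072565416, 'cam_to_world': array([[ 3.45045919e-01,  8.86610520e-01,  3.08001785e-01,
         2.59312914e+02],
       [-9.38585712e-01,  3.26084499e-01,  1.12808512e-01,
        -4.63680870e+02],
       [-4.17394691e-04, -3.28010192e-01,  9.44674092e-01,
         3.72734548e+02],
       [ 0.00000000e+00,  0.00000000e+00,  0.00000000e+00,
         1.00000000e+00]])}
```

```bash
cat >> h.py <<'E'
def go(x,y,z,yaw,state=None):
    s=bot.sense();R=s['orientation'];p=s['tool_pos'];psi=np.degrees(np.arctan2(R[1,0],R[0,0]))
    t=psi-yaw;a=np.radians(yaw);d=np.array([x,y,z])-p
    sh=np.array([d@[np.cos(a),np.sin(a),0],d@[np.sin(a),-np.cos(a),0],-d[2]])
    n=int(np.ceil(np.linalg.norm(sh)/50))
    print('clk %.2f'%s['clock'],'pos',np.round(p,1),'yaw %.1f'%psi,'| turn first %.1f'%t,'then shift',np.round(sh,1),'= %d rows of'%n,np.round(sh/max(n,1),1))
E
python3 -c "
from h import *
go(442.6,-302.9,180,-3)"
```

```text
clk 0.10 pos [ 180.9 -492.6  230.6] yaw 20.2 | turn first 23.2 then shift [ 251.5 -203.1   50.6] = 7 rows of [ 35.9 -29.    7.2]
```

Request:
apply_moves(plan=[[[-1,0,0,0,7.7],[-1,0,0,0,7.7],[-1,0,0,0,7.8]]])

```text
clock: 0.48
tool_pos: [180.9, -492.7, 230.8]
orientation: [[0.998, -0.058, -0.0], [-0.058, -0.998, 0.001], [-0.0, -0.001, -1.0]]
contact_force: [0.7, -0.2, 0.2]
grip_width: 85.5
grip_force: 0.0
```

Request:
apply_moves(plan=[[[-1,36,-29,7,0],[-1,36,-29,7,0],[-1,36,-29,7,0],[-1,36,-29,7,0],[-1,36,-29,7,0],[-1,36,-29,7,0],[-1,36,-29,8,0],[-1,0,0,0,0]]])

```text
clock: 1.48
tool_pos: [444.7, -301.3, 179.8]
orientation: [[0.999, -0.049, -0.002], [-0.049, -0.999, 0.002], [-0.002, -0.002, -1.0]]
contact_force: [-0.7, -0.9, -0.2]
grip_width: 85.3
grip_force: 0.0
```

```bash
cat >> h.py <<'E'
def look(name):
    bot.sense();ci=bot.camera_info('wrist');p,d=bot.grab_frame('wrist')
    cv2.imwrite(f'pics/{name}.png',p[:,:,::-1]);return ci,p,d,cloud(ci,d)
def band(P,x,y,z,r,tol=3):
    m=(np.hypot(P[...,0]-x,P[...,1]-y)<r)&(abs(P[...,2]-z)<tol)
    W=P[m][:,:2].astype(np.float32);q=cv2.minAreaRect(W);c=cv2.minEnclosingCircle(W)
    print(len(W),'z %.1f'%np.median(P[m][:,2]),'rect',np.round(q[0],1),np.round(q[1],1),round(q[2],1),'circ',np.round(c[0],1),round(2*c[1],1))
E
python3 -c "
from h import *
go(442.6,-302.9,180,-3)
ci,p,d,P=look('w1')
print('flange');band(P,442,-303,16,75);print('grip');band(P,442,-303,50,30)"
```

```text
clk 1.48 pos [ 444.7 -301.3  179.8] yaw -2.8 | turn first 0.2 then shift [-2.   1.7 -0.2] = 1 rows of [-2.   1.7 -0.2]
flange
8957 z 15.6 rect [ 443.4 -305.5] [96. 96.] 87.1 circ [ 443.4 -305.7] 132.8
grip
629 z 49.5 rect [ 443.7 -305.6] [21.7 21.7] 86.9 circ [ 443.2 -305.2] 29.0
```

View pics/w1.png

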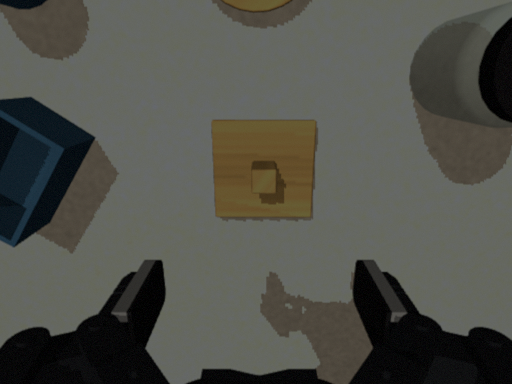

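The wrist picture shows the square lid centred near (264,170) with its grip at (264,180). It measures 96 x 96 mm with a 21.7 mm grip, its centre at (443.6, -305.5) and its yaw -3°, so I go down for it.

Request:
apply_moves(plan=[[[-1,-0.9,4.2,40,0],[-1,0,0,45,0],[-1,0,0,40,0],[-1,0,0,24,0],[-1,0,0,10,0],[-1,0,0,0,0],[0.4,0,0,0,0],[1,0,0,0,0]]], newtons=30)

```text
clock: 2.52
tool_pos: [442.8, -308.2, 23.5]
orientation: [[0.999, -0.053, 0.002], [-0.053, -0.999, -0.001], [0.002, 0.001, -1.0]]
contact_force: [-0.0, 0.4, -0.2]
grip_width: 51.6
grip_force: 0.0
```

Request:
apply_moves(plan=[[[1,0,0,0,0],[1,0,0,0,0],[1,0,0,0,0],[1,0,0,0,0]]])

```text
clock: 3.02
tool_pos: [442.5, -307.9, 22.8]
orientation: [[0.999, -0.053, 0.001], [-0.053, -0.999, -0.001], [0.001, 0.001, -1.0]]
contact_force: [-0.3, 1.1, 4.9]
grip_width: 21.3
grip_force: 30.9
```

Request:
apply_moves(plan=[[[1,0,0,-20,0],[1,0,0,-50,0],[1,0,0,-50,0],[1,0,0,-50,0],[1,0,0,0,-9],[1,0,0,0,-9],[1,0,0,0,-8.7],[1,0,0,0,0]]])

```text
clock: 4.03
tool_pos: [442.0, -307.5, 191.5]
orientation: [[0.917, 0.4, -0.001], [0.4, -0.917, 0.001], [-0.001, -0.001, -1.0]]
contact_force: [-0.2, -0.2, -1.5]
grip_width: 21.5
grip_force: 30.1
```

```bash
python3 -c "
from h import *
go(363,56,193,23.7)"
```

```text
clk 4.03 pos [ 442.  -307.5  191.5] yaw 23.6 | turn first -0.1 then shift [  73.8 -364.6   -1.5] = 8 rows of [  9.2 -45.6  -0.2]
```

Request:
apply_moves(plan=[[[1,9,-46,0,0],[1,9,-46,0,0],[1,9,-46,0,0],[1,9,-46,0,0],[1,9,-46,0,0],[1,9,-46,0,0],[1,10,-46,0,0],[1,10,-42,0,0]]])

```text
clock: 5.03
tool_pos: [363.3, 56.8, 192.1]
orientation: [[0.917, 0.398, 0.0], [0.398, -0.917, -0.0], [0.0, 0.0, -1.0]]
contact_force: [0.8, 0.7, -1.4]
grip_width: 21.6
grip_force: 30.3
```

Request:
apply_moves(plan=[[[1,0,0,0,0],[1,0,0,0,0]]])

```text
clock: 5.28
tool_pos: [363.9, 55.2, 192.1]
orientation: [[0.917, 0.4, -0.0], [0.4, -0.917, -0.001], [-0.0, 0.0, -1.0]]
contact_force: [0.8, 0.3, -1.7]
grip_width: 21.3
grip_force: 30.5
```

```bash
python3 -c "
from h import *
s=bot.sense();x,y,z=s['tool_pos']
ci,p,d,P=look('w2');go(449,94,193,23.7)
band(P,449,93,68,75)
band(P,x,y,z-6,70,5)
"
```

```text
clk 5.33 pos [364.   54.8 192.1] yaw 23.5 | turn first -0.2 then shift [93.5 -1.7 -0.9] = 2 rows of [46.8 -0.9 -0.4]
3293 z 67.6 rect [447.2  92.3] [88.5 90.3] 23.6 circ [447.1  92.6] 125.8
21940 z 184.8 rect [364.7  55.8] [96.1 96.4] 23.6 circ [370.5  58.3] 125.1
```

View pics/w2.png

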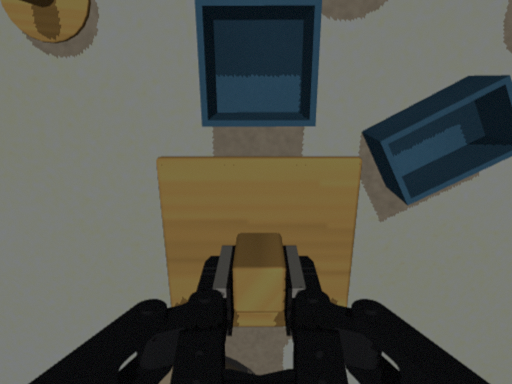

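The wrist picture shows the square can's mouth at about (258,65), with the held lid square below it at (258,240). Lid and can agree in angle at 23.6°.

Request:
apply_moves(plan=[[[1,30,-0.5,0,0],[1,40,0,0,0],[1,21,0,10,0],[1,0,0,40,0],[1,0,0,30,0],[1,0,0,17,0],[1,0,0,0,0],[1,0,0,0,0]]])

```text
clock: 6.32
tool_pos: [448.0, 92.2, 96.7]
orientation: [[0.916, 0.401, 0.002], [0.401, -0.916, 0.0], [0.002, 0.001, -1.0]]
contact_force: [-0.3, 0.1, -0.4]
grip_width: 21.4
grip_force: 30.4
```

```bash
python3 -c "
from h import *
go(447.2,91.6,81.3,23.6)
"
```

```text
clk 6.33 pos [448.   92.2  96.7] yaw 23.6 | turn first 0.0 then shift [-1.   0.2 15.4] = 1 rows of [-1.   0.2 15.4]
```

Request:
apply_moves(plan=[[[1,-0.8,0,5,0],[1,0,0,4,0],[1,0,0,3,0],[1,0,0,1.5,0],[1,0,0,1,0],[1,0,0,0,0],[1,0,0,0,0]]])

```text
clock: 7.2
tool_pos: [446.5, 92.1, 80.8]
orientation: [[0.916, 0.401, 0.0], [0.401, -0.916, -0.0], [0.0, 0.0, -1.0]]
contact_force: [-0.3, -1.1, -0.9]
grip_width: 21.7
grip_force: 30.6
```

Request:
apply_moves(plan=[[[1,0,0,0.5,0],[1,0,0,0,0],[1,0,0,0,0]]])

```text
clock: 7.58
tool_pos: [446.5, 92.1, 80.8]
orientation: [[0.916, 0.401, 0.0], [0.401, -0.916, -0.0], [0.0, 0.0, -1.0]]
contact_force: [-3.7, -1.5, 5.1]
grip_width: 21.5
grip_force: 31.3
```

Request:
apply_moves(plan=[[[1,0,0,0.5,0],[1,0,0,0,0],[1,0,0,0,0]]])

```text
clock: 7.95
tool_pos: [446.5, 92.1, 80.8]
orientation: [[0.916, 0.401, 0.0], [0.401, -0.916, -0.0], [0.0, 0.0, -1.0]]
contact_force: [-5.7, -0.8, 8.9]
grip_width: 21.7
grip_force: 32.0
```

Request:
apply_moves(plan=[[[0.6,0,0,-0.5,0],[0.3,0,0,0,0],[-0.2,0,0,0,0],[-0.6,0,0,-3,0],[-1,0,0,-30,0],[-1,0,0,-40,0],[-1,0,0,-40,0],[-1,0,0,0,0]]])

```text
clock: 8.95
tool_pos: [448.0, 92.3, 197.0]
orientation: [[0.916, 0.401, 0.007], [0.401, -0.916, 0.001], [0.007, 0.002, -1.0]]
contact_force: [0.8, -0.2, -0.3]
grip_width: 85.3
grip_force: 0.0
```

```bash
python3 -c "
from h import *
ci,p,d,P=look('w3')
band(P,447,92,74,75);band(P,447,92,108,25)
go(420,281,190,0);go(350,281,190,0)
"
```

```text
11401 z 73.6 rect [447.   92.6] [96.3 96.1] 23.6 circ [447.1  92.8] 133.4
812 z 107.5 rect [447.6  93. ] [21.9 21.7] 24.3 circ [447.1  92.8] 28.8
clk 9.00 pos [447.1  92.2 194.6] yaw 23.7 | turn first 23.7 then shift [ -27.1 -188.8    4.6] = 4 rows of [ -6.8 -47.2   1.2]
clk 9.00 pos [447.1  92.2 194.6] yaw 23.7 | turn first 23.7 then shift [ -97.1 -188.8    4.6] = 5 rows of [-19.4 -37.8   0.9]
```

Square lid seated: flange top at 73.6 mm, expected 74. Next is the small lid.

Request:
apply_moves(plan=[[[-1,15,-45,4,0],[-1,15,-45,4,0],[-1,15,-45,4,0],[-1,14,-45,4,0],[-1,0,0,0,0],[-1,0,0,0,0]]])

```text
clock: 9.75
tool_pos: [427.8, 280.1, 176.1]
orientation: [[0.916, 0.401, -0.002], [0.401, -0.916, -0.001], [-0.002, 0.001, -1.0]]
contact_force: [0.1, -0.3, -0.2]
grip_width: 85.4
grip_force: 0.0
```

```bash
python3 -c "
from h import *
ci,p,d,P=look('w4')
band(P,428,281,16,60);band(P,428,281,50,25);go(428,281,23,23.7)
"
```

```text
4203 z 15.6 rect [429.  281.8] [74.8 74.7] 88.4 circ [429.  281.6] 75.8
484 z 49.5 rect [429.2 281.7] [20.8 21. ] 7.7 circ [429.2 281.8] 21.5
clk 9.80 pos [428.1 279.8 176.5] yaw 23.6 | turn first -0.1 then shift [  0.4  -1.2 153.5] = 4 rows of [ 0.1 -0.3 38.4]
```

Request:
apply_moves(plan=[[[-1,1.7,-1.3,40,0],[-1,0,0,45,0],[-1,0,0,40,0],[-1,0,0,20,0],[-1,0,0,9,0],[-1,0,0,0,0],[0.3,0,0,0,0],[0.5,0,0,0,0]]])

```text
clock: 10.8
tool_pos: [429.8, 282.7, 24.3]
orientation: [[0.916, 0.401, 0.002], [0.401, -0.916, 0.001], [0.002, -0.0, -1.0]]
contact_force: [-0.8, -0.5, 1.4]
grip_width: 51.6
grip_force: 0.0
```

Request:
apply_moves(plan=[[[1,0,0,0,0],[1,0,0,0,0],[1,0,0,0,0],[1,0,0,0,0]]], newtons=30)

```text
clock: 11.3
tool_pos: [429.4, 282.6, 23.6]
orientation: [[0.916, 0.401, 0.001], [0.401, -0.916, 0.0], [0.001, -0.0, -1.0]]
contact_force: [-0.7, -0.6, 4.5]
grip_width: 21.3
grip_force: 29.5
```

Request:
apply_moves(plan=[[[1,0,0,-20,0],[1,0,0,-50,0],[1,0,0,-50,0],[1,0,0,-50,0],[1,0,0,0,0]]])

```text
clock: 11.92
tool_pos: [430.8, 283.4, 197.6]
orientation: [[0.916, 0.401, 0.007], [0.401, -0.916, 0.004], [0.008, -0.001, -1.0]]
contact_force: [0.1, 0.6, -2.4]
grip_width: 20.8
grip_force: 29.6
```

```bash
python3 -c "
from h import *
go(540,-142,193,23.7)"
```

```text
clk 11.93 pos [430.8 283.4 197.6] yaw 23.7 | turn first -0.0 then shift [-71.  433.4   4.6] = 9 rows of [-7.9 48.2  0.5]
```

Request:
apply_moves(plan=[[[1,-8,48,0,0],[1,-8,54,0,0],[1,-8,54,0,0],[1,-8,55,0,0],[1,-8,55,1,0],[1,-8,55,1,0],[1,-8,54,1,0],[1,-8,54,1,0]]])

```text
clock: 12.92
tool_pos: [542.3, -137.7, 187.0]
orientation: [[0.916, 0.401, -0.003], [0.401, -0.916, 0.001], [-0.002, -0.002, -1.0]]
contact_force: [-0.2, 0.8, -1.3]
grip_width: 21.1
grip_force: 29.7
```

Request:
apply_moves(plan=[[[1,0,0,0,0],[1,0,0,0,0],[1,0,0,0,0]]])

```text
clock: 13.3
tool_pos: [542.5, -134.9, 188.8]
orientation: [[0.915, 0.403, -0.001], [0.403, -0.915, 0.0], [-0.001, -0.001, -1.0]]
contact_force: [0.1, 0.7, -2.1]
grip_width: 20.9
grip_force: 29.9
```

```bash
cat >> h.py <<'E'
def fit(name,cx,cy,H,r,lr,circ):
    s=bot.sense();x,y,z=s['tool_pos'];ci,p,d,P=look(name)
    s=bot.sense();x2,y2,z2=s['tool_pos'];print('tool',np.round([x,y,z],1),np.round([x2,y2,z2],1))
    print('can');band(P,cx,cy,H,r);print('lid');band(P,x,y,z-7.4,lr,5)
E
python3 -c "
from h import *
fit('w5',628,-108,60,50,60,1);go(628,-108,193,23.7)"
```

```text
tool [ 542.5 -134.9  188.8] [ 542.6 -134.9  189. ]
can
1851 z 59.4 rect [ 627.3 -109.3] [68.8 68.9] 53.4 circ [ 627.4 -109.2] 69.9
lid
8967 z 180.5 rect [ 543.  -134.8] [74.1 73.5] 74.8 circ [ 541.9 -135.1] 76.1
clk 13.35 pos [ 542.6 -134.9  189. ] yaw 23.8 | turn first 0.1 then shift [89.   9.7 -4. ] = 2 rows of [44.5  4.8 -2. ]
```

Request:
apply_moves(plan=[[[1,29,3.6,0,0],[1,38,4,0,0],[1,21,3,10,0],[1,0,0,40,0],[1,0,0,30,0],[1,0,0,17,0],[1,0,0,2,0],[1,0,0,0,0]]])

```text
clock: 14.35
tool_pos: [628.3, -110.5, 91.9]
orientation: [[0.916, 0.401, 0.002], [0.401, -0.916, -0.001], [0.002, 0.001, -1.0]]
contact_force: [0.6, -0.3, -0.9]
grip_width: 20.8
grip_force: 30.0
```

```bash
python3 -c "
from h import *
go(627.5,-109.2,74,23.7)"
```

```text
clk 14.35 pos [ 628.3 -110.5   91.9] yaw 23.7 | turn first -0.0 then shift [-0.2 -1.5 17.9] = 1 rows of [-0.2 -1.5 17.9]
```

Request:
apply_moves(plan=[[[1,0,-1.2,5,0],[1,0,0,4,0],[1,0,0,3,0],[1,0,0,2,0],[1,0,0,1.5,0],[1,0,0,1,0],[1,0,0,0,0],[1,0,0,0,0]]])

```text
clock: 15.35
tool_pos: [627.2, -109.4, 73.9]
orientation: [[0.916, 0.401, 0.0], [0.401, -0.916, -0.0], [0.0, 0.0, -1.0]]
contact_force: [-0.1, 0.3, -1.0]
grip_width: 20.8
grip_force: 29.9
```

Request:
apply_moves(plan=[[[1,0,0,0.7,0],[1,0,0,0,0],[1,0,0,0,0]]])

```text
clock: 15.72
tool_pos: [627.3, -109.5, 73.7]
orientation: [[0.916, 0.401, 0.001], [0.401, -0.916, -0.0], [0.0, 0.0, -1.0]]
contact_force: [-2.2, 0.2, 4.1]
grip_width: 21.4
grip_force: 30.5
```

Request:
apply_moves(plan=[[[0.6,0,0,0,0],[0.3,0,0,0,0],[-0.2,0,0,0,0],[-0.6,0,0,-3,0],[-1,0,0,-30,0],[-1,0,0,-40,0],[-1,0,0,-40,0],[-1,0,0,0,0]]])

```text
clock: 16.73
tool_pos: [628.8, -109.8, 191.0]
orientation: [[0.916, 0.401, 0.008], [0.401, -0.916, -0.002], [0.007, 0.005, -1.0]]
contact_force: [-0.1, 0.1, 0.1]
grip_width: 85.2
grip_force: 0.0
```

```bash
python3 -c "
from h import *
ci,p,d,P=look('w6')
band(P,628,-109,66,55);band(P,628,-109,100,25);go(632,-307,180,23.7)
"
```

```text
5066 z 65.6 rect [ 626.7 -109.5] [74.6 74.5] 70.0 circ [ 626.5 -109.5] 75.8
610 z 99.5 rect [ 626.7 -109.5] [20.9 20.9] 89.8 circ [ 626.7 -109.5] 21.7
clk 16.77 pos [ 627.8 -109.6  188. ] yaw 23.7 | turn first -0.0 then shift [-75.5 182.4   8. ] = 4 rows of [-18.9  45.6   2. ]
```

Small lid seated: flange top at 65.6 mm, centred to within 1 mm. Next is the large lid.

Request:
apply_moves(plan=[[[-1,-19,45,2,0],[-1,-19,46,2,0],[-1,-19,46,2,0],[-1,-19,46,2,0],[-1,0,0,0,0],[-1,0,0,0,0]]])

```text
clock: 17.52
tool_pos: [630.6, -307.0, 176.4]
orientation: [[0.916, 0.401, -0.002], [0.401, -0.916, 0.002], [-0.001, -0.002, -1.0]]
contact_force: [0.3, -0.2, -0.5]
grip_width: 85.7
grip_force: 0.0
```

```bash
python3 -c "
from h import *
ci,p,d,P=look('w7')
band(P,631,-307,16,75);band(P,631,-307,50,25);go(632,-307,23,23.7)
"
```

```text
9200 z 15.6 rect [ 632.9 -308.3] [106.7 106.7] 26.4 circ [ 632.7 -308.4] 107.7
479 z 49.5 rect [ 633.  -308.3] [20.5 21. ] 17.4 circ [ 632.6 -308.3] 21.7
clk 17.57 pos [ 630.9 -306.4  177.1] yaw 23.7 | turn first 0.0 then shift [  0.7   1.  154.1] = 4 rows of [ 0.2  0.2 38.5]
```

Request:
apply_moves(plan=[[[-1,0.8,1.8,40,0],[-1,0,0,45,0],[-1,0,0,40,0],[-1,0,0,20,0],[-1,0,0,9,0],[-1,0,0,0,0],[0.3,0,0,0,0],[0.5,0,0,0,0]]])

```text
clock: 18.58
tool_pos: [633.0, -309.3, 25.7]
orientation: [[0.916, 0.401, 0.002], [0.401, -0.916, -0.001], [0.001, 0.002, -1.0]]
contact_force: [0.6, 0.3, 0.0]
grip_width: 51.7
grip_force: 0.0
```

Request:
apply_moves(plan=[[[1,0,0,0,0],[1,0,0,0,0],[1,0,0,0,0],[1,0,0,0,0]]], newtons=35)

```text
clock: 19.08
tool_pos: [632.6, -309.0, 24.7]
orientation: [[0.916, 0.401, 0.001], [0.401, -0.916, -0.0], [0.0, 0.001, -1.0]]
contact_force: [-0.3, 0.6, 3.2]
grip_width: 21.1
grip_force: 34.6
```

Request:
apply_moves(plan=[[[1,0,0,-20,0],[1,0,0,-50,0],[1,0,0,-50,0],[1,0,0,-50,0],[1,0,0,0,0]]])

```text
clock: 19.7
tool_pos: [634.0, -309.7, 202.0]
orientation: [[0.916, 0.401, 0.01], [0.401, -0.916, -0.006], [0.007, 0.009, -1.0]]
contact_force: [-0.2, 0.6, -0.7]
grip_width: 20.3
grip_force: 34.5
```

```bash
python3 -c "
from h import *
go(525,40,195,23.7)"
```

```text
clk 19.70 pos [ 634.  -309.7  202. ] yaw 23.7 | turn first -0.0 then shift [  40.8 -364.     7. ] = 8 rows of [  5.1 -45.5   0.9]
```

Request:
apply_moves(plan=[[[1,5,-45,0,0],[1,5,-45,0,0],[1,5,-45,0,0],[1,5,-46,0,0],[1,5,-46,0,0],[1,5,-46,0,0],[1,5,-46,0,0],[1,6,-45,0,0]]])

```text
clock: 20.7
tool_pos: [522.7, 42.3, 193.6]
orientation: [[0.916, 0.401, -0.001], [0.401, -0.916, -0.0], [-0.001, -0.0, -1.0]]
contact_force: [0.8, 0.7, -0.6]
grip_width: 20.8
grip_force: 34.6
```

Request:
apply_moves(plan=[[[1,0,0,0,0],[1,0,0,0,0],[1,0,0,0,0],[1,0,0,0,0]]])

```text
clock: 21.2
tool_pos: [524.0, 40.2, 193.9]
orientation: [[0.917, 0.4, -0.0], [0.4, -0.917, -0.0], [-0.0, -0.0, -1.0]]
contact_force: [0.5, -0.4, -1.8]
grip_width: 21.1
grip_force: 34.6
```

```bash
python3 -c "
from h import *
fit('w8',614,80,75,65,70,1);go(613,80,193,23.7)"
```

```text
tool [524.   40.2 193.9] [524.   40.3 193.9]
can
2354 z 74.4 rect [607.1  76.3] [ 87.6 101. ] 23.4 circ [613.2  78.8] 102.1
lid
22530 z 184.8 rect [525.7  40.3] [107.2 104.4] 78.7 circ [524.  41.] 108.7
clk 21.25 pos [524.   40.3 193.9] yaw 23.6 | turn first -0.1 then shift [97.4 -0.6  0.9] = 2 rows of [48.7 -0.3  0.5]
```

View pics/w8.png

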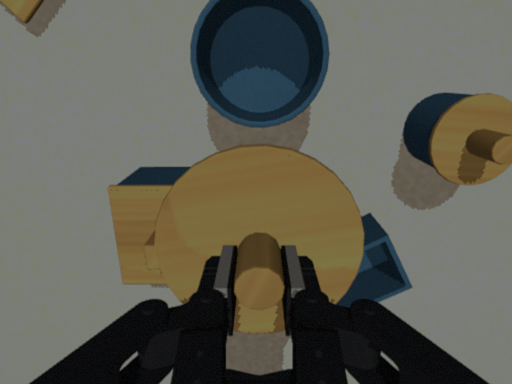

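The picture shows the large can's mouth at (260,55), cut off at the top but still giving a 102 mm circle. The held lid is at (258,235), and the small and square lids are visibly seated.

Request:
apply_moves(plan=[[[1,30,0,0,0],[1,40,0,0,0],[1,26.5,0,10,0],[1,0,0,35,0],[1,0,0,25,0],[1,0,0,15,0],[1,0,0,2,0],[1,0,0,0,0]]])

```text
clock: 22.25
tool_pos: [612.9, 79.6, 108.3]
orientation: [[0.916, 0.401, 0.002], [0.401, -0.916, 0.0], [0.002, 0.001, -1.0]]
contact_force: [0.4, 0.2, -0.2]
grip_width: 20.8
grip_force: 34.7
```

```bash
python3 -c "
from h import *
go(612.9,78.8,89.6,23.6)"
```

```text
clk 22.25 pos [612.9  79.6 108.3] yaw 23.6 | turn first 0.0 then shift [-0.3  0.8 18.7] = 1 rows of [-0.3  0.8 18.7]
```

Request:
apply_moves(plan=[[[1,0,0.5,5,0],[1,0,0,4,0],[1,0,0,3,0],[1,0,0,2,0],[1,0,0,1.5,0],[1,0,0,1,0],[1,0,0,0,0],[1,0,0,0,0]]])

```text
clock: 23.25
tool_pos: [612.5, 79.3, 90.7]
orientation: [[0.916, 0.401, 0.0], [0.401, -0.916, -0.0], [0.0, 0.0, -1.0]]
contact_force: [0.3, 0.1, -0.5]
grip_width: 20.7
grip_force: 34.7
```

Request:
apply_moves(plan=[[[1,0,0,0.7,0],[1,0,0,0,0],[1,0,0,0,0]]])

```text
clock: 23.62
tool_pos: [612.5, 79.3, 89.9]
orientation: [[0.916, 0.401, 0.0], [0.401, -0.916, -0.0], [-0.0, 0.0, -1.0]]
contact_force: [-0.8, 0.4, -1.1]
grip_width: 20.5
grip_force: 34.7
```

Request:
apply_moves(plan=[[[1,0,0,0.5,0],[1,0,0,0,0],[1,0,0,0,0]]])

```text
clock: 24.0
tool_pos: [612.5, 79.2, 89.6]
orientation: [[0.916, 0.401, 0.0], [0.401, -0.916, -0.0], [0.0, 0.0, -1.0]]
contact_force: [-1.5, -0.8, 1.4]
grip_width: 20.9
grip_force: 34.9
```

Request:
apply_moves(plan=[[[1,0,0,0.3,0],[1,0,0,0,0],[1,0,0,0,0]]])

```text
clock: 24.38
tool_pos: [612.6, 79.2, 89.6]
orientation: [[0.916, 0.401, 0.0], [0.401, -0.916, -0.0], [0.0, 0.0, -1.0]]
contact_force: [-2.5, -0.2, 5.6]
grip_width: 20.7
grip_force: 35.2
```

Request:
apply_moves(plan=[[[0.6,0,0,0,0],[0.3,0,0,0,0],[-0.2,0,0,0,0],[-0.6,0,0,-3,0],[-1,0,0,-30,0],[-1,0,0,-40,0],[-1,0,0,-30,0],[-1,0,0,0,0]]])

```text
clock: 25.38
tool_pos: [613.8, 79.4, 195.5]
orientation: [[0.916, 0.401, 0.006], [0.401, -0.916, 0.0], [0.006, 0.002, -1.0]]
contact_force: [-0.2, -0.4, -0.0]
grip_width: 85.6
grip_force: 0.0
```

```bash
python3 -c "
from h import *
ci,p,d,P=look('w9')
band(P,613,79,81,75);band(P,613,79,115,25)
"
```

```text
12031 z 80.6 rect [613.   79.8] [106.8 106.6] 26.5 circ [612.8  79.7] 107.9
658 z 114.5 rect [613.3  79.7] [21.  20.7] 79.9 circ [612.8  79.5] 22.1
```

Request:
apply_moves(plan=[[[-1,0,0,0,9],[-1,0,0,0,9],[-1,0,0,0,9],[-1,0,0,0,9],[-1,0,0,0,9.3],[-1,0,0,0,0]]])

```text
clock: 26.18
tool_pos: [611.9, 79.2, 190.1]
orientation: [[0.93, -0.367, -0.003], [-0.367, -0.93, -0.0], [-0.003, 0.001, -1.0]]
contact_force: [0.6, 0.6, -0.1]
grip_width: 85.1
grip_force: 0.0
```

```bash
python3 -c "
from h import *
go(626,289,180,-21.6)
"
```

```text
clk 26.18 pos [611.9  79.2 190.1] yaw -21.6 | turn first 0.0 then shift [ -64.1 -200.3   10.1] = 5 rows of [-12.8 -40.1   2. ]
```

Large lid seated: flange top at 80.6 mm. The oblong lid is last.

Request:
apply_moves(plan=[[[-1,-13,-40,2,0],[-1,-13,-40,2,0],[-1,-13,-40,2,0],[-1,-13,-40,2,0],[-1,-12,-40,2,0],[-1,0,0,0,0],[-1,0,0,0,0],[-1,0,0,0,0]]])

```text
clock: 27.18
tool_pos: [627.0, 287.6, 182.0]
orientation: [[0.929, -0.369, -0.0], [-0.369, -0.929, -0.0], [-0.0, 0.0, -1.0]]
contact_force: [-0.4, 0.4, 0.1]
grip_width: 85.3
grip_force: 0.0
```

```bash
python3 -c "
from h import *
ci,p,d,P=look('w10')
band(P,626,289,16,75);band(P,626,289,50,38);go(626,289,24,-21.6)
"
```

```text
7538 z 15.6 rect [627.1 289.7] [ 72.  114.9] 68.3 circ [626.8 289.9] 133.6
1010 z 49.4 rect [626.8 290.1] [15.4 50.2] 68.7 circ [626.9 290.2] 51.1
clk 27.23 pos [627.  287.6 182.2] yaw -21.7 | turn first -0.1 then shift [ -1.5  -0.9 158.2] = 4 rows of [-0.4 -0.2 39.6]
```

Request:
apply_moves(plan=[[[-1,-0.9,-2,40,0],[-1,0,0,45,0],[-1,0,0,43,0],[-1,0,0,20,0],[-1,0,0,9,0],[-1,0,0,0,0],[0.3,0,0,0,0],[0.5,0,0,0,0]]])

```text
clock: 28.22
tool_pos: [627.3, 291.2, 26.6]
orientation: [[0.93, -0.369, 0.002], [-0.369, -0.93, 0.001], [0.002, -0.002, -1.0]]
contact_force: [-0.4, 0.5, -0.1]
grip_width: 51.7
grip_force: 0.0
```

Request:
apply_moves(plan=[[[1,0,0,0,0],[1,0,0,0,0],[1,0,0,0,0],[1,0,0,0,0],[1,0,0,0,0]]], newtons=35)

```text
clock: 28.85
tool_pos: [626.8, 291.0, 25.4]
orientation: [[0.929, -0.369, 0.0], [-0.369, -0.929, 0.0], [0.0, -0.0, -1.0]]
contact_force: [-0.9, 0.2, 2.2]
grip_width: 15.7
grip_force: 38.0
```

Request:
apply_moves(plan=[[[1,0,0,-20,0],[1,0,0,-50,0],[1,0,0,-50,0],[1,0,0,-50,0],[1,0,0,0,8],[1,0,0,0,8],[1,0,0,0,0]]])

```text
clock: 29.72
tool_pos: [626.6, 290.9, 195.9]
orientation: [[0.793, -0.61, 0.001], [-0.61, -0.793, 0.0], [0.0, -0.0, -1.0]]
contact_force: [0.6, 0.7, -0.8]
grip_width: 15.4
grip_force: 37.4
```

```bash
python3 -c "
from h import *
go(382,-24,195,-37.6)"
```

```text
clk 29.73 pos [626.6 290.9 195.9] yaw -37.6 | turn first 0.0 then shift [ -1.7 398.8   0.9] = 8 rows of [-0.2 49.8  0.1]
```

Request:
apply_moves(plan=[[[1,0,49,0,0],[1,0,50,0,0],[1,0,50,0,0],[1,0,50,0,0],[1,0,50,0,0],[1,0,50,0,0],[1,0,50,0,0],[1,-2,50,0,0]]])

```text
clock: 30.72
tool_pos: [380.3, -24.8, 195.7]
orientation: [[0.794, -0.608, 0.001], [-0.608, -0.794, -0.001], [0.001, -0.0, -1.0]]
contact_force: [1.2, -0.6, -0.5]
grip_width: 15.2
grip_force: 37.4
```

Request:
apply_moves(plan=[[[1,0,0,0,0],[1,0,0,0,0],[1,0,0,0,0],[1,0,0,0,0]]])

```text
clock: 31.22
tool_pos: [381.7, -23.2, 195.0]
orientation: [[0.793, -0.609, -0.001], [-0.609, -0.793, 0.0], [-0.0, 0.0, -1.0]]
contact_force: [0.5, -0.1, -1.3]
grip_width: 15.2
grip_force: 37.5
```

```bash
python3 -c "
from h import *
fit('w11',459,-84,55,70,70,0);go(459,-84,193,-37.6)"
```

```text
tool [381.7 -23.2 195. ] [381.6 -23.3 194.9]
can
2186 z 54.7 rect [452.4 -80.3] [66.2 96.2] 52.4 circ [452.4 -80.1] 116.0
lid
17011 z 185.2 rect [381.8 -24.5] [ 72.1 115.5] 52.4 circ [385.3 -27.1] 126.4
clk 31.27 pos [381.6 -23.3 194.9] yaw -37.6 | turn first 0.0 then shift [98.3  0.9  1.9] = 2 rows of [49.2  0.5  1. ]
```

View pics/w11.png

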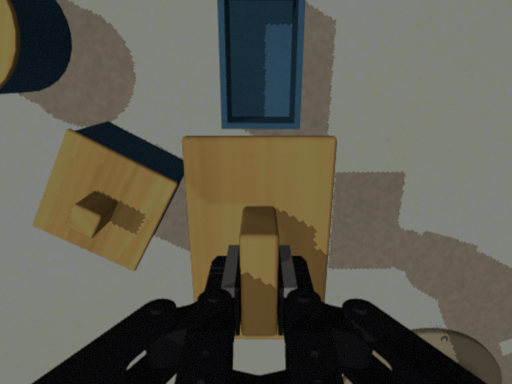

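The picture shows the oblong can at (262,65), cut off at the far end, so I extend from its near edge by the known 110 mm length. The held lid is at (258,235), parallel to it.

Request:
apply_moves(plan=[[[1,30,1,0,0],[1,40,0,0,0],[1,26.5,0,10,0],[1,0,0,40,0],[1,0,0,35,0],[1,0,0,18,0],[1,0,0,4,0],[1,0,0,0,0]]])

```text
clock: 32.28
tool_pos: [457.6, -83.4, 88.6]
orientation: [[0.792, -0.61, 0.0], [-0.61, -0.792, -0.0], [0.0, -0.0, -1.0]]
contact_force: [0.1, 0.3, -0.8]
grip_width: 15.4
grip_force: 37.5
```

```bash
python3 -c "
from h import *
go(457.7,-83.2,70.4,-37.6)"
```

```text
clk 32.27 pos [457.6 -83.4  88.6] yaw -37.6 | turn first -0.0 then shift [-0.  -0.3 18.2] = 1 rows of [-0.  -0.3 18.2]
```

Request:
apply_moves(plan=[[[1,0,0,5,0],[1,0,0,4,0],[1,0,0,3,0],[1,0,0,2,0],[1,0,0,1.5,0],[1,0,0,1,0],[1,0,0,0,0],[1,0,0,0,0]]])

```text
clock: 33.28
tool_pos: [457.2, -83.5, 71.7]
orientation: [[0.792, -0.611, 0.0], [-0.611, -0.792, -0.0], [0.0, -0.0, -1.0]]
contact_force: [-0.1, -0.1, -0.3]
grip_width: 15.3
grip_force: 37.5
```

Request:
apply_moves(plan=[[[1,0,0,0.7,0],[1,0,0,0,0],[1,0,0,0.4,0],[1,0,0,0,0],[1,0,0,0,0]]])

```text
clock: 33.9
tool_pos: [457.2, -83.5, 70.5]
orientation: [[0.792, -0.611, 0.0], [-0.611, -0.792, -0.0], [0.0, 0.0, -1.0]]
contact_force: [0.2, 0.2, -0.5]
grip_width: 15.3
grip_force: 37.5
```

Request:
apply_moves(plan=[[[1,0,0,0.5,0],[1,0,0,0,0],[1,0,0,0,0]]])

```text
clock: 34.28
tool_pos: [457.3, -83.6, 70.3]
orientation: [[0.792, -0.611, 0.0], [-0.611, -0.792, -0.0], [0.0, -0.0, -1.0]]
contact_force: [-3.1, -0.6, 4.0]
grip_width: 15.5
grip_force: 38.1
```

Request:
apply_moves(plan=[[[1,0,0,0.3,0],[1,0,0,0,0],[1,0,0,0,0]]])

```text
clock: 34.65
tool_pos: [457.3, -83.5, 70.3]
orientation: [[0.792, -0.611, 0.0], [-0.611, -0.792, -0.0], [0.0, -0.0, -1.0]]
contact_force: [-4.2, 0.1, 7.1]
grip_width: 15.3
grip_force: 38.6
```

Request:
apply_moves(plan=[[[0.6,0,0,0,0],[0.3,0,0,0,0],[-0.2,0,0,0,0],[-0.6,0,0,-3,0],[-1,0,0,-30,0],[-1,0,0,-40,0],[-1,0,0,-50,0],[-1,0,0,0,0]]])

```text
clock: 35.65
tool_pos: [459.1, -84.0, 197.4]
orientation: [[0.792, -0.611, 0.009], [-0.611, -0.792, -0.002], [0.008, -0.003, -1.0]]
contact_force: [0.7, -0.5, -1.3]
grip_width: 85.6
grip_force: 0.0
```

Request:
apply_moves(plan=[[[-1,-30,0,-30,0],[-1,-10,0,-20,0],[-1,0,0,0,0],[-1,0,0,0,0]]])

```text
clock: 36.15
tool_pos: [425.4, -59.2, 241.2]
orientation: [[0.792, -0.611, -0.002], [-0.611, -0.792, 0.0], [-0.002, 0.001, -1.0]]
contact_force: [-0.4, 0.2, -0.2]
grip_width: 85.4
grip_force: 0.0
```

```bash
python3 - <<'E'
from h import *
ci,p,d,P=look('w12')
for x,y,H,r in [(458,-84,55,72),(447,92,68,75),(627,-109,60,60),(613,79,75,75)]:
    band(P,x,y,H+6,r,2.5)
q,_=bot.grab_frame('side');cv2.imwrite('pics/side1.png',q[:,:,::-1])
s=bot.sense();print(s['clock'],s['tool_pos'])
E
```

```text
7977 z 60.6 rect [457.1 -84.4] [ 71.9 114.6] 52.4 circ [457.5 -84.5] 133.8
5932 z 73.5 rect [447.2  92.5] [95.8 96.7] 23.6 circ [447.5  92.4] 132.4
0 z nan rect [0. 0.] [0. 0.] 0.0 circ [0. 0.] 0.0
6110 z 80.6 rect [592.4  63.8] [ 56.3 107. ] 38.0 circ [611.3  78.5] 107.1
36.25 [425.31453873 -59.20819009 241.10892952]
  return _methods._mean(a, axis=axis, dtype=dtype,
  ret = ret.dtype.type(ret / rcount)
```

View pics/w12.png

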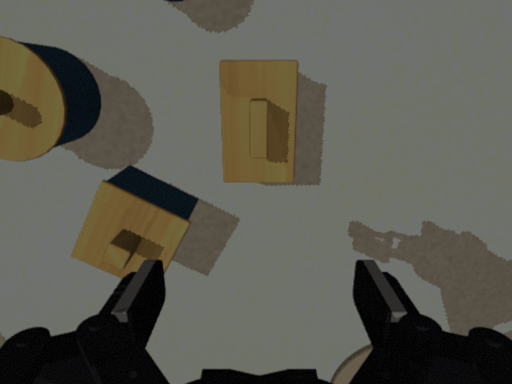

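View pics/side1.png

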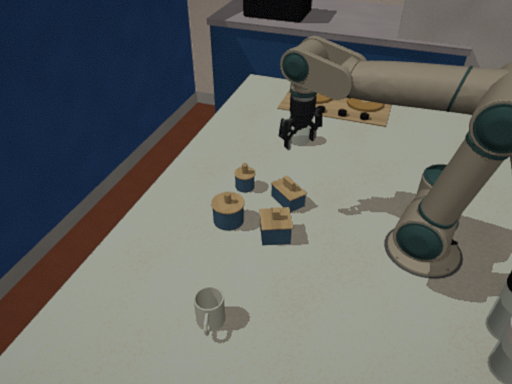

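The wrist picture shows the oblong lid flat and square on its can at (258,120), with its flange top at 60.6 mm. The side view shows all four lids seated and the mug unmoved at (208,310), so I hand the job in.

```bash
python3 -c "
from station import bot
print(bot.close_job())"
```

```text
the job is handed in; nothing more can be done
None
```

All four lids are on their matching canisters, each measured flat at its seated height with sides in line, and the job was handed in at about 36 s; no move went near the jar or mug, though only the mug was visible in the final side view.

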